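# Seat a box side in the dowel-drilling jig and throw the toggle clamp

### The job

A sapele box side lies loose in the dowel-drilling jig. With the fingertips only, push it fully home, its end tight against the drill block and its long edge tight along the fence, and then push the toggle clamp's handle over and down past dead centre so that it snaps shut and stays locked with its pad on the wood. Grip and lift nothing, leave the other things on the bench where they are, and finish clear of everything.

Things in the scene. Friction and masses are not known exactly. Their poses are not given: they have to be found in the camera images.
- jig: Dowel-drilling jig screwed to the bench: plywood base 300 (x) x 275 (y) x 18 mm with a beech fence rail and a hardwood drill block on it. Origin on the bench, z up; the base spans x -150 to 150, y -165 to 110 mm. Fence rail: working face at y = +20 mm, looking to -y, 75 mm deep, top 38 mm above the bench, x -130 to 140, a T-track in its top.
- stop_corner (a point): Corner on the jig's base between the drill block's face and the fence's face, at (85, 20, 18) mm in the jig's frame, axes as the jig's. Drill block: working face at jig x = +85 mm, looking to -x, 40 mm thick, 85 mm wide (jig y -65 to 20), top 52 mm above the bench, two steel drill bushes in its outer face.
- board: Loose sapele box side lying flat on the jig's base, 150 (its x) x 75 (its y) x 20 mm, 105 to 210 g. Origin at the centre of its underside, z up. It starts 14 to 26 mm (at its middle) short of both the drill block (its +x end) and the fence (its +y edge), up to 6 degrees askew. Home, its origin is at (10, -17.5, 18) mm in the jig's frame, axes parallel to the jig's.
- board_far (a point): Bottom corner of the board at its +x end and +y edge; home it lies in the stop corner, (85, 20, 18) mm in the jig's frame.
- board_near (a point): Bottom corner of the board at its -x end and +y edge; home it lies on the fence at (-65, 20, 18) mm in the jig's frame.
- clamp: Steel horizontal toggle clamp bolted on the fence rail, anywhere from -25 to 45 mm in jig x. Origin under the handle's pivot on the rail's top (38 mm above the bench, jig y 68.5 mm), axes as the jig's; flange 44 x 46 mm. The arm, 14 mm wide, is linked to the handle: open it stands nearly upright, top 115 mm above the clamp's origin, spindle included within 70 mm to its -y; shut it points to -y over the board.
- handle_pivot (a point): Axis of the clamp's handle (runs along the jig's x), 12 mm above the clamp's origin, 50 mm above the bench.
- handle_tip (a point): Middle of the handle's outer end, 120 mm from the pivot. Rubber grip 22 mm wide (jig x), 14 mm thick, 44 to 120 mm from the pivot, mid-line through the pivot. Open (start) the handle stands 67 degrees above level, leaning to +y; thrown, it lies to +y, 2 degrees below level. Between the open grip's outer half and the upright arm at least 25 mm are free.
- clamp_handle (a joint): Handle's turn, rad: 0 open, grows as it is pushed to +y and down, dead centre 1.14, locked at its stop 1.21. It moves lightly (under 1 N) and, once tipped some 0.4, may drop by its own weight until the pad meets the wood at about 0.94; from there the grip resists with 1 to 2 N, less towards dead centre, beyond which it snaps to its stop by itself and stays. Let go earlier it is not locked.
- clamp_pad: Black rubber pad, 15 mm across, on the spindle of the clamp's arm; origin at the centre of its pressing face. With the handle locked it presses down on the board's top with about 10 N, near the middle of the board's width.
- pencil: Bystander, to be left where it is: flat carpenter's pencil, 160 x 13 x 7 mm, lying on the jig's base along its -y edge (nominally 147 mm to -y of the jig's origin, on the 18 mm base). Origin: centre of its underside.
- block_plane: Bystander, to be left where it is: steel block plane, 160 x 52 mm, about 55 mm high, on the bench beside the jig's -y edge. Origin: centre of its sole.
- dowel_tin: Bystander, to be left where it is: round steel tin of wooden dowels, 52 mm across, 76 mm high with the dowels, on the bench beyond the fence, near the jig's -x end. Origin: centre of its underside.
- drill: Bystander, to be left where it is: cordless drill standing on its battery, 75 mm wide, 215 mm high, bit to its +x, 265 mm long. Origin: underside below the handle.
- glue_bottle: Bystander, to be left where it is: white glue bottle with a pointed cap, 56 mm across, 161 mm high. Origin: centre of its underside.
- try_square: Bystander, to be left where it is: try square lying flat, wooden stock 120 mm along its y and 18 mm high, steel blade 200 mm along its +x. Origin: underside of the stock's middle.
- mallet: Bystander, to be left where it is: wooden joiner's mallet lying down, head 70 x 125 x 85 mm at its +x end, 305 mm long. Origin: bench level below the handle.
- side_stack: Bystander, to be left where it is: stack of three finished box sides like the one in the jig, 150 x 75 x 60 mm. Origin: centre of its underside.

How it is judged:
By the outcome, as a careful person would: the job done as asked, in the order asked, and still so for the second after the job is handed in, with the robot touching nothing.
It also fails if it takes over 61 s, if anything falls off the work surface, if the arm or the gripper's body presses on something with over 40 N, if the wrist force passes 120 N, or if a joint passes its speed limit or range.

### The arm

A 6-joint arm with a two-finger parallel gripper is mounted at the origin on the work surface. World frame = base frame: x ahead of the robot, y to its left, z up, the work surface at z = 0. Lengths are in mm, angles in rad, forces in N, time in s.
With the tool pointing down it reaches from about 350 to 875 mm from the base axis. Payload 4.2 kg.
Tool frame: the origin (TCP) lies midway between the tips of the shut fingers; the grasp point (between the pads) lies 19 mm behind it; z points along the fingers, y is the direction in which the jaws open and shut (so a half turn about z gives the same grasp; the last joint's range is limited). The gripper opens to 85 mm and grips with 20 to 120 N. Pads are 22 mm wide; open, the fingers measure 114 mm over their backs; the gripper's body (76 mm by 85 mm) begins 54 mm behind the grasp point. The pads swing forward as they close: fully open they stand 13 mm farther back than shut.
Start: joints at [-0.915, 0.385, 0.008, 0, -1.194, -0.259], TCP at [241.556, -576.411, 207.112] pointing down, gripper open.
Joint ranges: [-3.14, 3.14], [-1.21, 2.06], [-1.07, 1.41], [-3.16, 2.05], [-2.99, -0.16], [-3.1, 3.1]. Speed limits (rad/s): [2.79, 2.79, 3.14, 3.14, 3.14, 3.14].

### API

Orientations are given as a unit quaternion [x, y, z, w].
In Python, from bench import read_state, get_image, job_done, search_frame, regions_of gives the robot as it stands.
- The arm moves only by the tool servo_tool, never from a script. Its arguments are lists of equal length, an entry for each row: "turn": the turn, a rotation vector about the world's x, y, z in rad, a list of three; "dp": the shift along the world's x, y, z in m, a list of three; "fingers": the finger opening in m, from 0 to 0.0854. In form: {"turn": [[rx, ry, rz], ...], "dp": [[tx, ty, tz], ...], "fingers": [fingers, ...]}. A call has exactly 5 rows; each row shifts and turns the pose as measured when the row begins; what a row does not reach is not made up. A row lasts 1/8 s, in which the tool goes at most 62.5 mm and 10.7 degrees, less where a joint would pass 70% of its speed; a pose out of reach is approached as far as the arm can. A call is refused whole if a number of a shift passes 0.0625 or a number of a turn 0.188, either way. A call with a gripper value outside its range is refused whole. The fingers move at their own pace and stop on an object; the grip force is fixed at half the most. Time passes only in rows, so rows that do not move let the fingers close, or fill a call up. It gives the time, the measured TCP pose, the force and the opening at its end, in the units of the state.
- read_state(): the state, without advancing time (a new reading comes with each control period).
- get_image(name): name is "scene" or "top"; returns a dict with "img" (480x640x3 uint8, red, green, blue), "vfov" (degrees; the focal length in pixels is half the picture's height over the tangent of half this angle, whatever the lens; pixels are square), "cx", "cy" (the principal point, pixels), "k1" (the pictures are not rectified: a ray, as slopes to the right and down, at radius r is drawn at 1 + k1 r^2 times it, then the intrinsics apply), "world_from_camera" (4x4, takes a point from camera to world coordinates). Camera axes: x right, y down, z forward; pixel columns grow to the right and rows downward; lengths in mm; the calibration is good to about 2 mm. A picture is of the moment at which its call begins. There is no depth.
- job_done(): hands the job in, once; it reports no verdict.
Trained networks look in the newest picture that a camera, given by its name, has taken for a name from the list of things; names that differ only in an ending like _2 or _b are one class to them, and where a whole thing is asked for, a point or a joint stands for the part that bears it (a point fixed in the world has none). Each returns a list of dicts, best first, with "score" (0 to 1); they miss things now and then, are a little off and sometimes report something else, mostly with a low value. They report only what shows in the picture. A call takes as long as a camera call.
- search_frame(query, camera): "box" ([left, top, width, height] in pixels, round what is visible of it).
- regions_of(query, camera): "region" (480x640 bool, what is visible of it) and "box" ([left, top, width, height] in pixels, round what is visible of it).
The state is a dict: "clock": time; "joints": joint angles; "joint_vel": joint speeds; "joint_efforts": joint torques, N m; "position": TCP position; "ee_rot": TCP orientation; "contact_force": force on the tool from outside, world axes, zero at the start; "wrist_torque": the same for the moment, N m; "gripper_width": finger opening in mm.
Only numpy, scipy, OpenCV 4.12 (cv2) and the standard library are available. Lean on these libraries where they do the work, as an engineer would, in place of code of your own. Each camera call takes 0.05 s, during which the arm holds its last target. There are 200 camera calls.

## Working session

There is one attempt and no reset: what is moved stays moved. The work goes in short steps, Python scripts to look and compute and a tool call to move; the robot and the scene stay as the last step left them, time stands still between calls to the robot, and variables do not carry over. Pictures are saved under pics/ and viewed, about 8 in all and at most 12, crops included, and the job is handed in when it is done.

Besides the shell and the picture viewer there is one more tool, called in YAML: its name, and indented under it one key for each argument. servo_tool: Moves the arm, as the interface text tells. Its arguments: {"type":"object","properties":{"turn":{"type":"array","items":{"type":"array","items":{"type":"number"}}},"dp":{"type":"array","items":{"type":"array","items":{"type":"number"}}},"fingers":{"type":"array","items":{"type":"number"}}},"required":["turn","dp","fingers"]}

```bash
mkdir -p pics
cat > h.py <<'E'
import numpy as np, cv2
from bench import *
def cam(n):
    g=get_image(n); return g
def rays(g,px):
    f=240/np.tan(np.radians(g["vfov"])/2)
    px=np.atleast_2d(np.array(px,float))
    K=np.array([[f,0,g["cx"]],[0,f,g["cy"]],[0,0,1]])
    u=cv2.undistortPoints(px[:,None],K,np.array([g["k1"],0,0,0,0.]))[:,0]
    # iterate refine
    d=(px-[g["cx"],g["cy"]])/f; u=d.copy()
    for _ in range(50): u=d/(1+g["k1"]*(u**2).sum(1,keepdims=True))
    T=np.array(g["world_from_camera"]); r=np.c_[u,np.ones(len(u))]@T[:3,:3].T
    return T[:3,3],r
def onz(g,px,z):
    o,r=rays(g,px); return o+r*((z-o[2])/r[:,2])[:,None]
def proj(g,P):
    T=np.linalg.inv(np.array(g["world_from_camera"])); P=np.atleast_2d(P)
    c=P@T[:3,:3].T+T[:3,3]; u=c[:,:2]/c[:,2:]
    f=240/np.tan(np.radians(g["vfov"])/2)
    return u*(1+g["k1"]*(u**2).sum(1,keepdims=True))*f+[g["cx"],g["cy"]]
def save(g,n,crop=None,s=1):
    im=g["img"][...,::-1]
    if crop: x,y,w,h=crop; im=im[y:y+h,x:x+w]
    cv2.imwrite("pics/"+n,cv2.resize(im,None,fx=s,fy=s,interpolation=cv2.INTER_CUBIC))
E
python3 - <<'E'
from h import *
for n in("scene","top"):
    g=cam(n); save(g,n+"0.png"); print(n,g["vfov"],g["k1"],np.round(g["world_from_camera"],3).tolist())
    for q in("jig","board","clamp","clamp_handle","clamp_pad","pencil","block_plane","dowel_tin","drill","glue_bottle","try_square","mallet","side_stack"):
        print(q,[(np.round(b["box"]).tolist(),round(b["score"],2)) for b in search_frame(q,n)[:2]])
print(read_state())
E
```

```text
scene 48.52961954479357 0.042153798092445544 [[-0.75, 0.567, -0.341, 1067.406], [0.661, 0.64, -0.391, 585.106], [-0.003, -0.519, -0.855, 1400.339], [0.0, 0.0, 0.0, 1.0]]
jig [([262.0, 201.0, 131.0, 124.0], 0.83)]
board [([303.0, 233.0, 43.0, 45.0], 0.97), ([275.0, 220.0, 41.0, 35.0], 0.16)]
clamp [([339.0, 241.0, 35.0, 37.0], 0.56)]
clamp_handle [([354.0, 259.0, 17.0, 10.0], 0.57)]
clamp_pad []
pencil [([279.0, 221.0, 37.0, 32.0], 0.65)]
block_plane [([257.0, 197.0, 48.0, 39.0], 0.92)]
dowel_tin [([393.0, 264.0, 22.0, 20.0], 0.9)]
drill [([371.0, 351.0, 63.0, 111.0], 0.67)]
glue_bottle [([442.0, 298.0, 24.0, 34.0], 0.61)]
try_square [([439.0, 344.0, 76.0, 89.0], 0.56), ([354.0, 256.0, 19.0, 15.0], 0.53)]
mallet [([197.0, 107.0, 86.0, 54.0], 0.97)]
side_stack [([192.0, 149.0, 49.0, 54.0], 0.96)]
top 53.18456171331144 -0.05748713392001492 [[0.033, -0.978, 0.205, 271.148], [-0.999, -0.032, 0.011, -18.073], [-0.005, -0.205, -0.979, 1484.946], [0.0, 0.0, 0.0, 1.0]]
jig [([272.0, 203.0, 92.0, 98.0], 0.94)]
board [([304.0, 228.0, 30.0, 51.0], 0.57)]
clamp []
clamp_handle [([267.0, 248.0, 20
[... 390 characters left out ...]
: array([-9.15403328e-01,  3.84720937e-01,  7.87637081e-03, -1.53232808e-05,
       -1.19401608e+00, -2.58598567e-01]), 'joint_vel': array([-8.34655409e-04, -5.55754770e-04,  9.52400851e-04,  1.58857623e-04,
        1.76627770e-04,  8.02967289e-05]), 'joint_efforts': array([-5.70951452e-04, -3.92090106e+01,  1.88617176e+01,  4.19070929e+00,
       -3.18841185e-04, -4.64290473e-07]), 'position': array([ 241.54789342, -576.39610001,  207.08788264]), 'ee_rot': array([-1.97095477e-01,  9.80384298e-01,  3.20042360e-05, -7.79811086e-06]), 'contact_force': array([-0.27639417, -0.00067129,  0.51777229]), 'wrist_torque': array([0.01833323, 0.01333332, 0.00372384]), 'gripper_width': 85.53504367557863}
```

Run:
```python
import cv2
a=cv2.imread("pics/top0.png")[190:320,230:410]; cv2.imwrite("pics/t1.png",cv2.resize(a,None,fx=4.4,fy=4.4,interpolation=cv2.INTER_CUBIC))
a=cv2.imread("pics/scene0.png")[190:335,245:425]; cv2.imwrite("pics/s1.png",cv2.resize(a,None,fx=4,fy=4,interpolation=cv2.INTER_CUBIC))
```

```text
(no output)
```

View pics/t1.png

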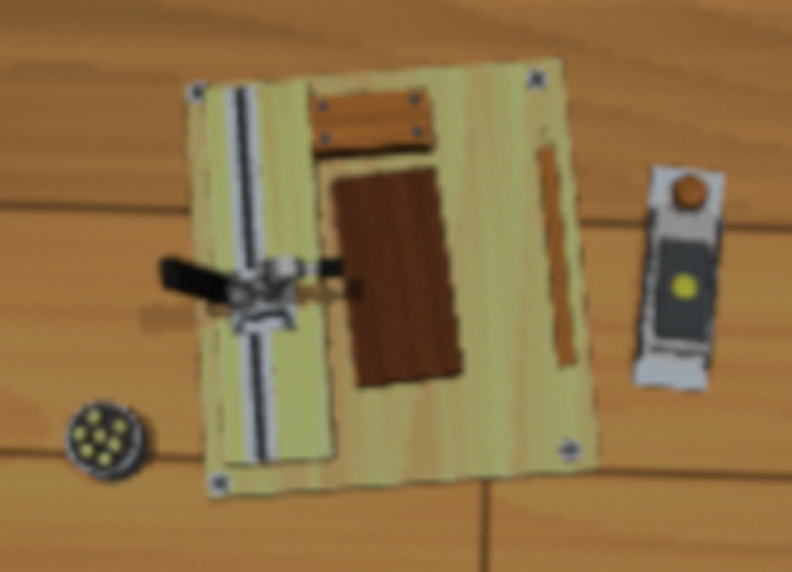

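View pics/s1.png

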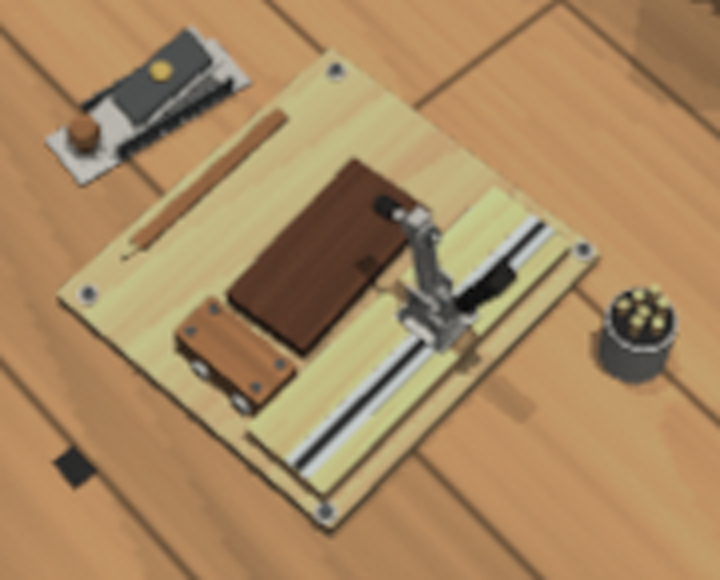

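```bash
cat > fit.py <<'E'
from h import *
from scipy.optimize import least_squares
import pickle
G={n:cam(n) for n in("top","scene")}
pickle.dump(G,open("G.pkl","wb"))
t=lambda p:[230+p[0]/4.4,190+p[1]/4.4]
s=lambda p:[245+p[0]/4,190+p[1]/4]
J=[("top",(150,110,18),t((183,87))),("top",(150,-165,18),t((560,60))),("top",(-150,-165,18),t((600,468))),("top",(-150,110,18),t((210,498))),
("top",(140,20,38),t((308,80))),("top",(-130,20,38),t((333,458))),("top",(-130,95,38),t((225,464))),("top",(125,-65,52),t((428,88))),("top",(85,-65,52),t((433,148))),("top",(85,20,52),t((316,155))),
("scene",(-150,-165,18),s((332,50))),("scene",(150,-165,18),s((60,298))),("scene",(150,110,18),s((328,525))),("scene",(-150,110,18),s((600,255))),
("scene",(140,20,38),s((248,433))),("scene",(140,95,38),s((325,495))),("scene",(-130,20,38),s((497,187))),("scene",(-130,95,38),s((575,245))),("scene",(125,-65,52),s((177,333))),("scene",(85,20,52),s((298,362)))]
B=[("top",(75,37.5,20),t((332,180))),("top",(75,-37.5,20),t((436,167))),("top",(-75,-37.5,20),t((462,376))),("top",(-75,37.5,20),t((358,387))),
("scene",(-75,-37.5,20),s((353,158))),("scene",(75,-37.5,20),s((230,298))),("scene",(75,37.5,20),s((305,354)))]
def X(p,P,z0): c,q=np.cos(p[2]),np.sin(p[2]); P=np.array(P,float); return np.array([p[0]+c*P[0]-q*P[1],p[1]+q*P[0]+c*P[1],P[2]+z0])
def res(p,L,z0,o=(0,0,0,0)): return np.concatenate([proj(G[n],X(p,P,z0))[0]-px-(np.array(o[:2]) if n=="top" else np.array(o[2:])) for n,P,px in L])
def fit(L,z0,cams): 
    L=[l for l in L if l[0] in cams]; r=least_squares(res,[450,0,0],args=(L,z0),loss="soft_l1"); return r.x,np.round(res(r.x,L,z0).reshape(-1,2),1).tolist()
for c in(("top",),("scene",),("top","scene")):
    j,e=fit(J,0,c); b,eb=fit(B,18,c)
    d=b-j; R=np.array([[np.cos(j[2]),np.sin(j[2])],[-np.sin(j[2]),np.cos(j[2])]])
    print(c,"jig",j.round(3),"board",b.round(3),"board in jig",(R@d[:2]).round(1),np.degrees(d[2]).round(2)); print(e,eb)
np.save("jig.npy",j); np.save("board.npy",b)
R3=np.eye(3);R3[:2,:2]=R
def tojig(w): return (np.atleast_2d(w)-[j[0],j[1],0])@R3.T
print("tip top",tojig(onz(G["top"],[t((170,272))],160)).round(1),"scene",tojig(onz(G["scene"],[s((503,273))],160)).round(1))
print("arm top scene(430,225)",tojig(onz(G["scene"],[s((432,225)),s((415,210)),s((385,207))],150)).round(1))
print("arm top in top", tojig(onz(G["top"],[t((275,268)),t((305,268)),t((335,268))],150)).round(1))
print("flange",tojig(onz(G["top"],[t((235,330)),t((295,328))],41)).round(1))
for n in("drill","dowel_tin","block_plane","glue_bottle"):
    b=search_frame(n,"top")[0]["box"]; print(n,onz(G["top"],[[b[0],b[1]],[b[0]+b[2],b[1]+b[3]]],40).round(0).tolist())
E
python3 fit.py
```

```text
('top',) jig [5.60517e+02 3.12750e+01 1.08000e-01] board [ 5.58211e+02 -2.04200e+00  1.54000e-01] board in jig [ -5.9 -32.9] 2.64
[[0.2, -0.3], [0.6, -0.5], [0.4, 0.6], [-0.6, 0.5], [-0.1, 0.4], [0.1, 0.2], [-0.0, 0.6], [0.1, -0.0], [-0.0, -1.2], [-0.9, -0.8]] [[-0.1, -0.1], [0.2, -0.0], [0.4, -0.1], [-0.4, 0.3]]
('scene',) jig [558.888  36.834  -6.18 ] board [470.085  -0.505   6.738] board in jig [-92.2 -28. ] 740.13
[[0.1, -0.4], [-0.8, -0.9], [0.9, 1.6], [1.0, -0.4], [-0.4, -1.0], [0.0, 0.3], [-0.2, -0.2], [-0.2, 0.1], [-0.7, -0.1], [0.5, 1.5]] [[12.9, -17.4], [25.0, -13.3], [30.0, -18.8]]
('top', 'scene') jig [5.59523e+02 3.38710e+01 1.06000e-01] board [558.134   1.053  -6.11 ] board in jig [ -4.8 -32.5] -356.15
[[-0.5, -0.1], [-0.1, -0.1], [-0.5, 1.0], [-1.6, 0.7], [-0.8, 0.7], [-0.8, 0.5], [-1.0, 0.9], [-0.7, 0.3], [-0.8, -0.9], [-1.7, -0.6], [-0.8, -0.8], [-1.6, -1.3], [0.1, 1.0], [0.1, -1.1], [-1.1, -1.5], [-0.7, -0.2], [-1.1, -0.7], [-1.1, -0.6], [-1.5, -0.6], [-0.3, 1.0]] [[-1.6, 0.1], [-1.3, -0.2], [-0.2, -0.4], [-0.9, 0.5], [-0.4, -0.6], [-1.7, -1.4], [-0.4, -1.0]]
tip top [[-15.8 110.6 160. ]] scene [[-19.6 112.4 160. ]]
arm top scene(430,225) [[-20.3  49.7 150. ]
 [-21.4  33.4 150. ]
 [ -9.4  16.7 150. ]]
arm top in top [[-16.   43.7 150. ]
 [-17.4  24.3 150. ]
 [-18.9   5.  150. ]]
flange [[-35.3  79.4  41. ]
 [-36.9  37.7  41. ]]
drill [[947.0, 563.0, 40.0], [620.0, 386.0, 40.0]]
dowel_tin [[462.0, 227.0, 40.0], [407.0, 155.0, 40.0]]
block_plane [[637.0, -173.0, 40.0], [489.0, -235.0, 40.0]]
glue_bottle [[471.0, 433.0, 40.0], [407.0, 343.0, 40.0]]
```

servo_tool:
  turn:
    - [0,0,-0.06]
    - [0,0,-0.06]
    - [0,0,-0.06]
    - [0,0,-0.06]
    - [0,0,-0.05]
  dp:
    - [0.02,0.056,0]
    - [0.02,0.056,0]
    - [0.02,0.056,0]
    - [0.02,0.056,0]
    - [0.02,0.056,0]
  fingers: [0.04,0.04,0.04,0.04,0.04]

```text
clock: 2.33
position: [342.6, -292.4, 206.0]
ee_rot: [-0.045, 0.999, -0.001, 0.0]
contact_force: [2.0, -0.3, 0.3]
gripper_width: 40.1
```

servo_tool:
  turn:
    - [0,0,0]
    - [0,0,0]
    - [0,0,0]
    - [0,0,0]
    - [0,0,0]
  dp:
    - [0.02,0.056,0]
    - [0.02,0.056,0]
    - [0.02,0.056,0]
    - [0.02,0.056,0]
    - [0.02,0.056,0]
  fingers: [0.04,0.04,0.04,0.04,0.04]

```text
clock: 2.95
position: [444.9, -2.9, 208.7]
ee_rot: [-0.045, 0.999, -0.001, 0.004]
contact_force: [0.9, 0.1, 0.1]
gripper_width: 39.9
```

servo_tool:
  turn:
    - [0.016,-0.149,0.016]
    - [0,0,0]
    - [0,0,0]
    - [0,0,0]
    - [0,0,0]
  dp:
    - [0.003,-0.01,-0.045]
    - [0,0,-0.045]
    - [0,0,-0.045]
    - [0,0,-0.036]
    - [0,0,0]
  fingers: [0.04,0.04,0.04,0.04,0.04]

```text
clock: 3.58
position: [451.7, -6.6, 40.8]
ee_rot: [-0.057, 0.995, 0.005, 0.079]
contact_force: [-0.4, 0.0, 0.1]
gripper_width: 40.0
```

Run:
```python
from h import *
print(read_state()["position"],read_state()["ee_rot"],read_state()["contact_force"])
a=[]
for n,c in(("top",(280,200,100,100)),("scene",(260,195,120,120))):
    g=cam(n); x,y,w,h=c; a.append(cv2.resize(g["img"][y:y+h,x:x+w,::-1],(400,400),interpolation=cv2.INTER_CUBIC))
cv2.imwrite("pics/p2.png",np.hstack(a))
```

```text
[451.69974664  -6.60432675  40.78112848] [-0.0574201   0.99523505  0.00463308  0.07866799] [-0.4160019   0.00521616  0.14439972]
```

View pics/p2.png

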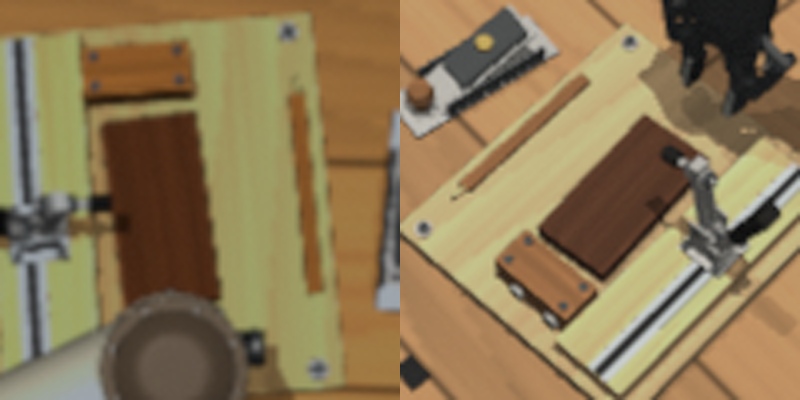

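servo_tool:
  turn:
    - [0,0,0]
    - [0,0,0]
    - [0,0,0]
    - [0,0,0]
    - [0,0,0]
  dp:
    - [0,-0.004,-0.018]
    - [0,0,0]
    - [0.006,0.0006,0]
    - [0.006,0.0006,0]
    - [0.006,0.0006,0]
  fingers: [0.04,0.04,0.04,0.04,0.04]

```text
clock: 4.3
position: [480.3, -5.4, 33.4]
ee_rot: [-0.058, 0.994, 0.008, 0.091]
contact_force: [-0.3, 0.1, -0.4]
gripper_width: 39.9
```

servo_tool:
  turn:
    - [0,0,0]
    - [0,0,0]
    - [0,0,0]
    - [0,0,0]
    - [0,0,0]
  dp:
    - [0.004,0.0004,0]
    - [0.004,0.0004,0]
    - [0.004,0.0004,0]
    - [0.003,0.0003,0]
    - [0,0,0]
  fingers: [0.04,0.04,0.04,0.04,0.04]

```text
clock: 4.92
position: [497.0, -3.6, 33.4]
ee_rot: [-0.058, 0.994, 0.008, 0.091]
contact_force: [0.8, 0.0, 0.7]
gripper_width: 40.0
```

servo_tool:
  turn:
    - [0,0,0]
    - [0,0,0]
    - [0,0,0]
    - [0,0,0]
    - [0,0,0]
  dp:
    - [0,0,0.006]
    - [-0.024,-0.0025,0]
    - [-0.024,-0.0025,0]
    - [0,0,-0.008]
    - [0,0,-0.008]
  fingers: [0.04,0.04,0.04,0.04,0.04]

```text
clock: 5.55
position: [449.6, -8.1, 25.0]
ee_rot: [-0.058, 0.994, 0.008, 0.093]
contact_force: [-0.2, 0.2, -0.4]
gripper_width: 39.8
```

Run:
```python
from h import *
a=[]
for n,c in(("top",(280,200,100,100)),("scene",(275,195,100,100))):
    g=cam(n); x,y,w,h=c; a.append(cv2.resize(g["img"][y:y+h,x:x+w,::-1],(400,400),interpolation=cv2.INTER_CUBIC))
cv2.imwrite("pics/p3.png",np.hstack(a))
s=read_state();print(s["position"],s["ee_rot"],s["contact_force"],s["clock"])
```

```text
[448.45585816  -8.64334355  23.98287081] [-0.05822814  0.99409305  0.00787869  0.09124916] [ 0.30190488 -0.01928469  0.4774952 ] 5.65
```

View pics/p3.png

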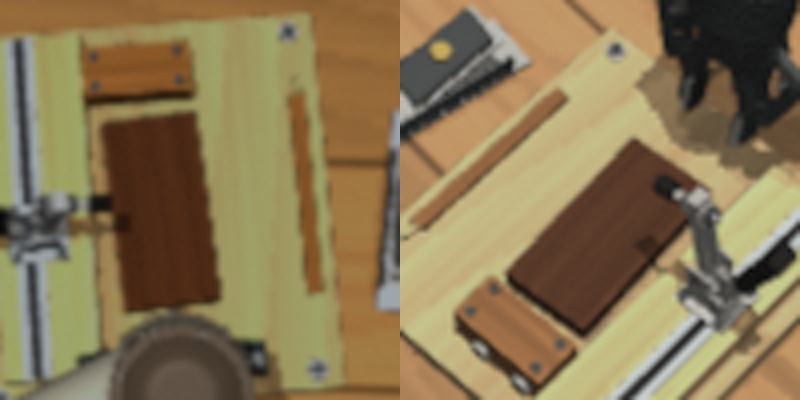

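servo_tool:
  turn:
    - [0,0,0]
    - [0,0,0]
    - [0,0,0]
    - [0,0,0]
    - [0,0,0]
  dp:
    - [0,0,-0.003]
    - [0.006,0.0006,0]
    - [0.006,0.0006,0]
    - [0.006,0.0006,0]
    - [0,0,0]
  fingers: [0.04,0.04,0.04,0.04,0.04]

```text
clock: 6.28
position: [470.0, -6.2, 20.8]
ee_rot: [-0.058, 0.994, 0.008, 0.092]
contact_force: [0.5, -0.5, 0.8]
gripper_width: 40.1
```

servo_tool:
  turn:
    - [0,0,0]
    - [0,0,0]
    - [0,0,0]
    - [0,0,0]
    - [0,0,0]
  dp:
    - [0.003,0.0003,0]
    - [0.003,0.0003,0]
    - [0.003,0.0003,0]
    - [0,0,0]
    - [0,0,0]
  fingers: [0.04,0.04,0.04,0.04,0.04]

```text
clock: 6.9
position: [479.3, -5.3, 20.8]
ee_rot: [-0.058, 0.994, 0.008, 0.092]
contact_force: [0.7, 0.4, 0.8]
gripper_width: 40.3
```

servo_tool:
  turn:
    - [0,0,0]
    - [0,0,0]
    - [0,0,0]
    - [0,0,0]
    - [0,0,0]
  dp:
    - [0.002,0.0002,0]
    - [0.002,0.0002,0]
    - [0.002,0.0002,0]
    - [0.001,0.0001,0]
    - [0,0,0]
  fingers: [0.04,0.04,0.04,0.04,0.04]

```text
clock: 7.52
position: [486.6, -4.6, 20.8]
ee_rot: [-0.058, 0.994, 0.008, 0.092]
contact_force: [-0.4, -0.3, -0.0]
gripper_width: 39.7
```

Run:
```python
from h import *
a=[]
for n,c in(("top",(280,200,100,100)),("scene",(275,195,100,100))):
    g=cam(n); x,y,w,h=c; a.append(cv2.resize(g["img"][y:y+h,x:x+w,::-1],(400,400),interpolation=cv2.INTER_CUBIC))
cv2.imwrite("pics/p4.png",np.hstack(a))
s=read_state();print(s["position"],s["ee_rot"],s["contact_force"],s["clock"])
```

```text
[486.53117939  -4.60966427  20.79114712] [-0.05818509  0.99405427  0.00794808  0.09169203] [ 0.04747022 -0.45446064 -0.54253364] 7.625
```

View pics/p4.png

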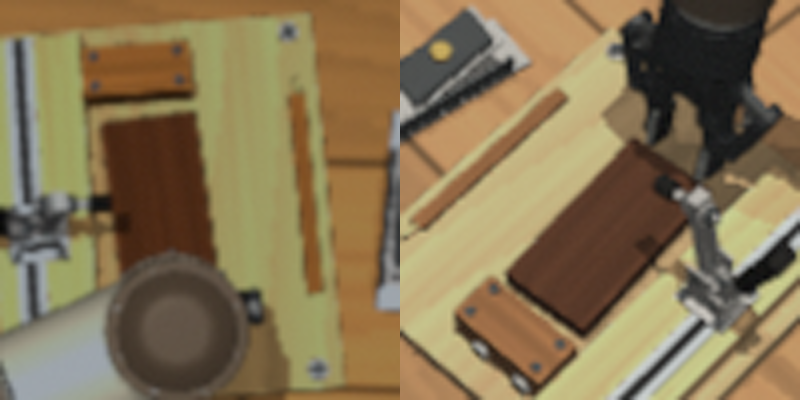

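servo_tool:
  turn:
    - [0,0,0]
    - [0,0,0]
    - [0,0,0]
    - [0,0,0]
    - [0,0,0]
  dp:
    - [0.002,0.0002,0]
    - [0.002,0.0002,0]
    - [0.002,0.0002,0]
    - [0.002,0.0002,0]
    - [0,0,0]
  fingers: [0.04,0.04,0.04,0.04,0.04]

```text
clock: 8.25
position: [495.2, -3.7, 20.8]
ee_rot: [-0.058, 0.994, 0.008, 0.092]
contact_force: [-0.5, 0.3, 0.6]
gripper_width: 39.9
```

Run:
```python
from h import *
a=[]
for n,c in(("top",(280,200,100,100)),("scene",(275,195,100,100))):
    g=cam(n); x,y,w,h=c; a.append(cv2.resize(g["img"][y:y+h,x:x+w,::-1],(400,400),interpolation=cv2.INTER_CUBIC))
cv2.imwrite("pics/p5.png",np.hstack(a))
old=cv2.imread("pics/p4.png"); print("diff top board region",np.abs(old[100:250,90:220].astype(int)-a[0][100:250,90:220]).mean(), "scene",np.abs(old[200:330,500:600].astype(int)-a[1][200:330,100:200]).mean())
f=[];
for _ in range(3): s=read_state();f.append(s["contact_force"])
print(s["position"],np.mean(f,0),s["clock"])
```

```text
diff top board region 1.675811965811966 scene 0.7083589743589743
[494.89055699  -3.82199389  20.75445293] [ 0.02293857 -0.66879833  0.17240662] 8.35
```

View pics/p5.png

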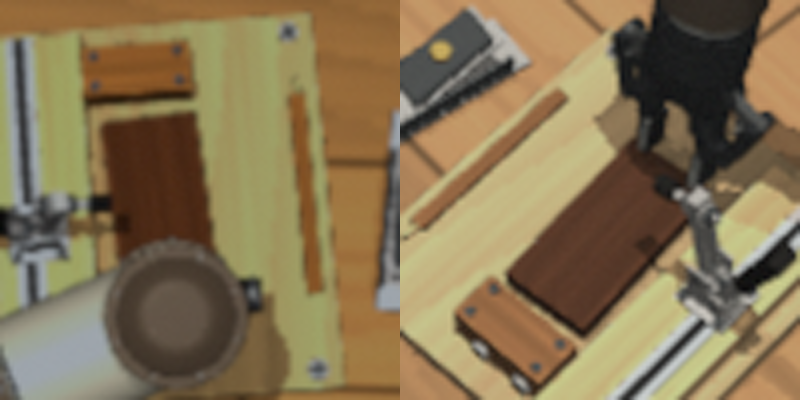

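Run:
```python
from h import *
from scipy.spatial.transform import Rotation as Ro
import pickle
G=pickle.load(open("G.pkl","rb")); s=read_state(); R=Ro.from_quat(s["ee_rot"]).as_matrix(); p=s["position"]
def c(P): return ((proj(G["scene"],P)-[275,195])*4).round(0).tolist()
print("joints",s["joints"].round(3))
for r in(0,8,13):
  for y in(-20,20):
    print(r,y,(p+R@[0,y,-r]).round(1),c(p+R@[0,y,-r]), "front", c(p+R@[-11,y,-r]), (p+R@[-11,y,-r]).round(1))
b=np.load("board.npy");b[2]=.154
C,S=np.cos(b[2]),np.sin(b[2])
for q in((-75,-37.5),(-75,37.5),(75,-37.5),(75,37.5)):
    w=np.array([b[0]+C*q[0]-S*q[1],b[1]+S*q[0]+C*q[1],38]); print("board",q,w.round(1),c(w))
```

```text
joints [ 0.344  0.33  -0.723  0.109 -0.339 -1.898]
0 -20 [497.2 -23.7  20.7] [[247.0, 174.0]] front [[237.0, 182.0]] [508.  -22.4  22.7]
0 20 [492.5  16.   20.9] [[287.0, 204.0]] front [[277.0, 212.0]] [503.3  17.3  22.9]
8 -20 [495.8 -23.9  28.5] [[248.0, 167.0]] front [[239.0, 175.0]] [506.5 -22.6  30.5]
8 20 [491.1  15.8  28.7] [[288.0, 197.0]] front [[279.0, 205.0]] [501.8  17.1  30.7]
13 -20 [494.9 -24.   33.4] [[249.0, 163.0]] front [[240.0, 171.0]] [505.6 -22.8  35.4]
13 20 [490.2  15.7  33.6] [[289.0, 193.0]] front [[280.0, 201.0]] [500.9  17.   35.6]
board (-75, -37.5) [489.8 -47.5  38. ] [[233.0, 136.0]]
board (-75, 37.5) [478.3  26.6  38. ] [[311.0, 191.0]]
board (75, -37.5) [638.  -24.5  38. ] [[102.0, 271.0]]
board (75, 37.5) [626.5  49.6  38. ] [[181.0, 329.0]]
```

Run:
```python
from h import *
import pickle
G=pickle.load(open("G.pkl","rb"))
for n,c in(("top",(300,225,32,30)),("scene",(300,250,35,30))):
    g=cam(n); x,y,w,h=c
    r=regions_of("board",n)
    print(n,[(b["box"],round(b["score"],2)) for b in r[:1]])
    A=cv2.cvtColor(G[n]["img"],cv2.COLOR_RGB2GRAY)[y:y+h,x:x+w].astype(np.float32);B=cv2.cvtColor(g["img"],cv2.COLOR_RGB2GRAY)[y:y+h,x:x+w].astype(np.float32)
    print("mean abs",np.abs(A-B).mean(),np.abs(A-B).max(),cv2.phaseCorrelate(A,B))
    if n=="scene": save(g,"p6.png",(300,200,60,60),10)
    else: print(B[:12,10:20:3].astype(int).tolist(),A[:12,10:20:3].astype(int).tolist())
```

```text
top [([304.7, 227.3, 28.0, 34.3], 0.96)]
mean abs 0.87604165 4.0 ((0.02431899943859328, -0.009792604886223799), 0.9787780274947484)
[[52, 66, 78, 102], [115, 115, 123, 137], [142, 136, 140, 143], [141, 134, 115, 114], [116, 101, 73, 70], [75, 59, 49, 53], [49, 51, 46, 51], [48, 49, 46, 50], [47, 49, 48, 49], [46, 49, 49, 50], [47, 49, 47, 49], [46, 48, 48, 49]] [[52, 65, 77, 101], [113, 114, 123, 135], [141, 133, 139, 141], [141, 132, 115, 113], [115, 101, 72, 69], [74, 59, 48, 53], [50, 49, 47, 50], [47, 50, 46, 49], [46, 50, 47, 49], [47, 49, 48, 49], [45, 48, 47, 49], [47, 50, 48, 49]]
scene [([301.1, 230.8, 43.5, 49.4], 0.58)]
mean abs 1.3485714 4.0 ((-0.014472820304760603, -0.009572542836242093), 1.0007433418874387)
```

View pics/p6.png

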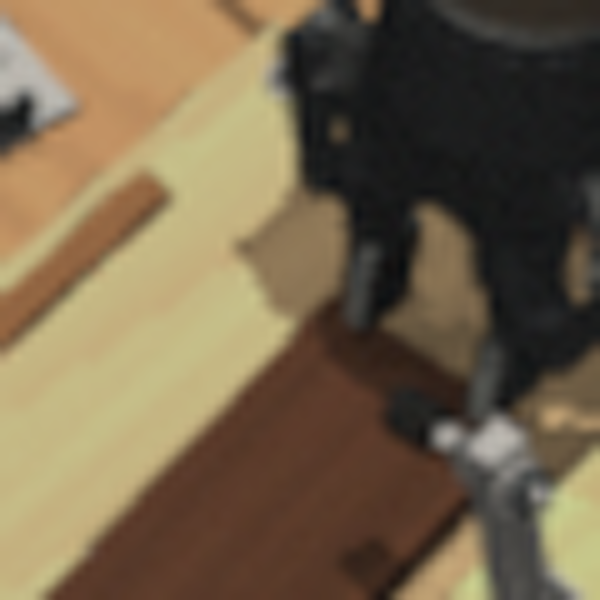

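servo_tool:
  turn:
    - [0,0,0]
    - [0,0,0]
    - [0,0,0]
    - [0,0,0]
    - [0,0,0]
  dp:
    - [-0.015,-0.0015,0.003]
    - [-0.02,-0.002,0]
    - [0,-0.004,0]
    - [0,0,0]
    - [0,0,0]
  fingers: [0.04,0.04,0.0,0.0,0.0]

```text
clock: 9.18
position: [457.7, -11.9, 24.5]
ee_rot: [-0.058, 0.994, 0.008, 0.092]
contact_force: [-0.3, -0.1, -0.6]
gripper_width: 0.5
```

servo_tool:
  turn:
    - [0,0,0]
    - [0,0,0]
    - [0,0,0]
    - [0,0,0]
    - [0,0,0]
  dp:
    - [0,0,0]
    - [0.004,0.0004,0]
    - [0.004,0.0004,0]
    - [0.004,0.0004,0]
    - [0.004,0.0004,0]
  fingers: [0,0,0,0,0]

```text
clock: 9.8
position: [476.0, -9.9, 24.4]
ee_rot: [-0.058, 0.994, 0.008, 0.092]
contact_force: [0.0, 0.6, -0.2]
gripper_width: -0.3
```

servo_tool:
  turn:
    - [0,0,0]
    - [0,0,0]
    - [0,0,0]
    - [0,0,0]
    - [0,0,0]
  dp:
    - [0.003,0.0003,0]
    - [0.003,0.0003,0]
    - [0.003,0.0003,0]
    - [0.003,0.0003,0]
    - [0,0,0]
  fingers: [0,0,0,0,0]

```text
clock: 10.42
position: [489.2, -8.5, 24.4]
ee_rot: [-0.058, 0.994, 0.008, 0.092]
contact_force: [0.9, 0.7, -0.2]
gripper_width: -0.2
```

```bash
cat > mv.py <<'E'
from h import *
import pickle,sys
G=pickle.load(open("G.pkl","rb"))
def moved():
    f=[]
    for n,c in(("top",(298,222,34,30)),("scene",(300,245,35,35))):
        g=cam(n); x,y,w,h=c
        A,B=[cv2.cvtColor(i,cv2.COLOR_RGB2GRAY)[y:y+h,x:x+w].astype(np.float32) for i in(G[n]["img"],g["img"])]
        print(n,"mean abs",np.abs(A-B).mean().round(2))
        f.append(g)
    s=read_state(); print(s["position"].round(1),s["contact_force"].round(2),s["clock"]); return f
def pair(f,name,ct=(280,200,100,100),cs=(275,195,100,100)):
    a=[cv2.resize(g["img"][y:y+h,x:x+w,::-1],(400,400),interpolation=cv2.INTER_CUBIC) for g,(x,y,w,h) in zip(f,(ct,cs))]
    cv2.imwrite("pics/"+name,np.hstack(a))
E
python3 -c "
from mv import *
f=moved(); pair(f,'p7.png',cs=(300,200,60,60))"
```

```text
top mean abs 0.92
scene mean abs 1.36
[488.8  -8.6  24.3] [ 0.09 -0.3   0.67] 10.525
```

View pics/p7.png

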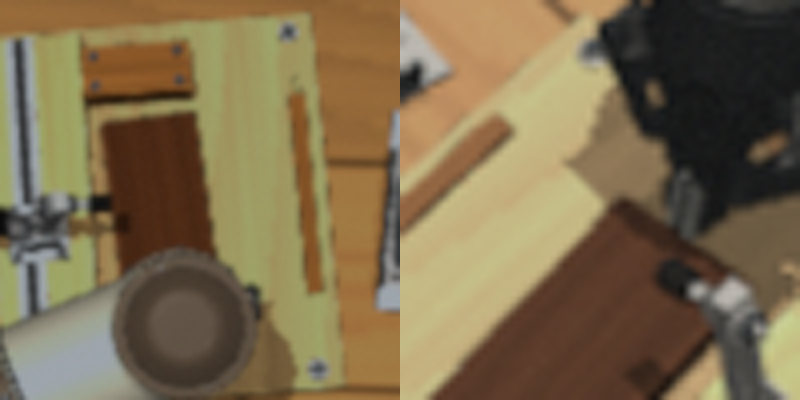

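servo_tool:
  turn:
    - [0,0,0]
    - [0,0,0]
    - [0,0,0]
    - [0,0,0]
    - [0,0,0]
  dp:
    - [0.002,0.0002,0]
    - [0.002,0.0002,0]
    - [0.002,0.0002,0]
    - [0.001,0.0001,0]
    - [0,0,0]
  fingers: [0,0,0,0,0]

```text
clock: 11.15
position: [496.1, -7.9, 24.3]
ee_rot: [-0.058, 0.994, 0.008, 0.092]
contact_force: [-0.1, -0.3, 0.6]
gripper_width: 0.2
```

```bash
python3 -c "
from mv import *
f=moved()"
```

```text
top mean abs 0.86
scene mean abs 1.37
[495.9  -8.   24.3] [-0.38  0.58 -0.86] 11.25
```

Run:
```python
from mv import *
from scipy.spatial.transform import Rotation as Ro
f=moved(); s=read_state(); p=s["position"]; R=Ro.from_quat(s["ee_rot"]).as_matrix()
g=f[1]; o=np.array([300,200])
print("tool axes x,y,z",R.T.round(2).tolist())
for nm,P in(("tcp788",[488.8,-8.6,24.3]),("tcp now",p),("10 up",p-R[:,2]*10),("19up",p-R[:,2]*19),("+x 11",p+R[:,0]*11),("-x 11",p-R[:,0]*11),("body73",p-R[:,2]*73)):
    print(nm,((proj(g,P)[0]-o)*10).round(0))
print("tip px at z24,38",onz(g,[[342.4,235.2]],24),onz(g,[[342.4,235.2]],38))
x,y=300,200
im=cv2.resize(g["img"][y:y+60,x:x+60,::-1],(600,600),interpolation=cv2.INTER_CUBIC)
for P,c in((p,(0,255,0)),(p-R[:,0]*11,(255,255,0)),(p+R[:,0]*11,(0,0,255)),(p-R[:,2]*73,(255,0,255))):
    cv2.circle(im,tuple(int(v) for v in (proj(g,P)[0]-o)*10),4,c,-1)
cv2.imwrite("pics/p8.png",im)
```

```text
top mean abs 0.87
scene mean abs 1.34
[495.9  -8.   24.3] [-0.41  0.79  0.25] 11.35
tool axes x,y,z [[-0.98, -0.11, -0.18], [-0.12, 0.99, 0.01], [0.18, 0.03, -0.98]]
tcp788 [421. 395.]
tcp now [405. 409.]
10 up [410. 388.]
19up [414. 370.]
+x 11 [429. 390.]
-x 11 [382. 429.]
body73 [439. 252.]
tip px at z24,38 [[477.97477487 -19.34195313  24.        ]] [[483.97041376 -13.19356006  38.        ]]
```

View pics/p8.png

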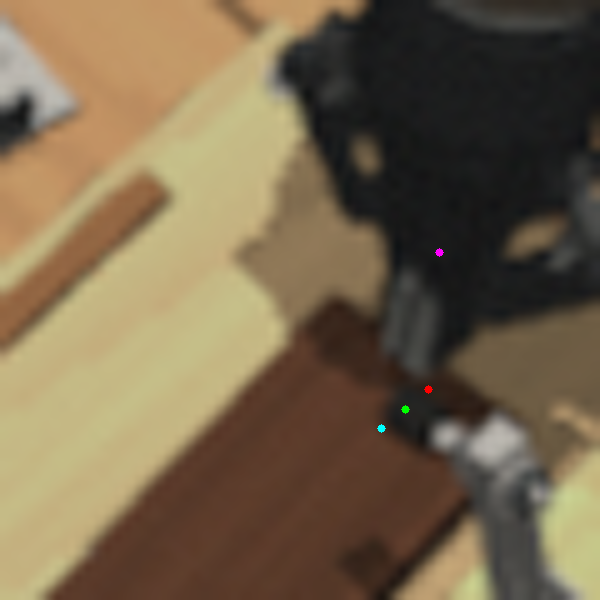

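servo_tool:
  turn:
    - [0,0,0]
    - [0,0,0]
    - [0,0,0]
    - [0,0,0]
    - [0,0,0]
  dp:
    - [-0.02,-0.002,0.002]
    - [-0.018,-0.0015,0]
    - [0,0,0]
    - [0,0,-0.004]
    - [0,0,-0.004]
  fingers: [0,0,0,0,0]

```text
clock: 11.98
position: [459.4, -10.8, 18.6]
ee_rot: [-0.058, 0.994, 0.008, 0.094]
contact_force: [-0.3, -0.7, 1.1]
gripper_width: -0.2
```

servo_tool:
  turn:
    - [0,0,0]
    - [0,0,0]
    - [0,0,0]
    - [0,0,0]
    - [0,0,0]
  dp:
    - [0,0,-0.002]
    - [0,0,-0.002]
    - [0,0,-0.002]
    - [0,0,-0.001]
    - [0,0,0]
  fingers: [0,0,0,0,0]

```text
clock: 12.6
position: [460.1, -10.8, 10.3]
ee_rot: [-0.058, 0.994, 0.008, 0.093]
contact_force: [0.4, -0.1, 0.2]
gripper_width: -0.1
```

servo_tool:
  turn:
    - [0,0,0]
    - [0,0,0]
    - [0,0,0]
    - [0,0,0]
    - [0,0,0]
  dp:
    - [0,0,-0.003]
    - [0.005,0.0005,0]
    - [0.005,0.0005,0]
    - [0.004,0.0004,0]
    - [0,0,0]
  fingers: [0,0,0,0,0]

```text
clock: 13.22
position: [475.8, -9.0, 7.4]
ee_rot: [-0.059, 0.994, 0.008, 0.094]
contact_force: [-0.4, 0.5, 0.0]
gripper_width: -0.1
```

servo_tool:
  turn:
    - [0,0,0]
    - [0,0,0]
    - [0,0,0]
    - [0,0,0]
    - [0,0,0]
  dp:
    - [0.002,0.0002,0]
    - [0.002,0.0002,0]
    - [0.002,0.0002,0]
    - [0.002,0.0002,0]
    - [0,0,0]
  fingers: [0,0,0,0,0]

```text
clock: 13.85
position: [482.5, -8.9, 6.9]
ee_rot: [-0.058, 0.994, 0.008, 0.092]
contact_force: [-0.2, -0.8, -0.0]
gripper_width: 0.2
```

```bash
python3 -c "
from mv import *
f=moved()"
```

```text
top mean abs 2.2
scene mean abs 3.94
[482.5  -8.9   7. ] [-0.44 -0.14 -0.42] 13.95
```

servo_tool:
  turn:
    - [0,0,0]
    - [0,0,0]
    - [0,0,0]
    - [0,0,0]
    - [0,0,0]
  dp:
    - [0.002,0.0002,0]
    - [0.002,0.0002,0]
    - [0.002,0.0002,0]
    - [0.001,0.0001,0]
    - [0,0,0]
  fingers: [0,0,0,0,0]

```text
clock: 14.58
position: [488.9, -8.5, 6.7]
ee_rot: [-0.058, 0.994, 0.008, 0.091]
contact_force: [-1.1, -0.4, -0.1]
gripper_width: -0.2
```

servo_tool:
  turn:
    - [0,0,0]
    - [0,0,0]
    - [0,0,0]
    - [0,0,0]
    - [0,0,0]
  dp:
    - [0.001,0.0001,0]
    - [0.001,0.0001,0]
    - [0.001,0.0001,0]
    - [0.001,0.0001,0]
    - [0,0,0]
  fingers: [0,0,0,0,0]

```text
clock: 15.2
position: [493.1, -8.2, 6.7]
ee_rot: [-0.058, 0.994, 0.008, 0.091]
contact_force: [-1.6, 0.0, 0.3]
gripper_width: 0.2
```

servo_tool:
  turn:
    - [0,0,0]
    - [0,0,0]
    - [0,0,0]
    - [0,0,0]
    - [0,0,0]
  dp:
    - [0.001,0.0001,0]
    - [0.001,0.0001,0]
    - [0.001,0.0001,0]
    - [0,0,0]
    - [0,0,0]
  fingers: [0,0,0,0,0]

```text
clock: 15.82
position: [493.4, -8.7, 5.9]
ee_rot: [-0.058, 0.994, 0.007, 0.088]
contact_force: [-3.6, 0.2, 2.0]
gripper_width: 0.3
```

servo_tool:
  turn:
    - [0,0,0]
    - [0,0,0]
    - [-0.018,0.176,0]
    - [0,0,0]
    - [0,0,0]
  dp:
    - [-0.016,-0.002,0.01]
    - [0,-0.028,0.035]
    - [0,-0.028,0.01]
    - [0.035,0,0]
    - [0.035,0,0]
  fingers: [0,0,0,0,0]

```text
clock: 16.45
position: [556.3, -65.3, 65.3]
ee_rot: [-0.06, 0.998, 0.004, 0.013]
contact_force: [0.1, 1.0, -0.1]
gripper_width: -0.0
```

servo_tool:
  turn:
    - [0,0,0]
    - [0,0,0]
    - [0,0,0]
    - [0,0,0]
    - [0,0,0]
  dp:
    - [0.03,0,0]
    - [0,0,0]
    - [0,0,0]
    - [0,0,0]
    - [0,0,0]
  fingers: [0,0,0,0,0]

```text
clock: 17.08
position: [593.0, -65.3, 66.0]
ee_rot: [-0.06, 0.998, 0.003, 0.018]
contact_force: [-0.1, -0.2, -0.3]
gripper_width: -0.1
```

```bash
python3 -c "
from mv import *
f=moved(); print(read_state()['ee_rot'])
for n in ('top','scene'):
    for q in ('board','pencil'): print(n,q,[(np.round(b['box'],1).tolist(),round(b['score'],2)) for b in search_frame(q,n)[:1]])
"
```

```text
top mean abs 41.82
scene mean abs 32.26
[593.1 -65.3  66.1] [ 0.94  0.41 -1.22] 17.175
[-0.05966311  0.99804799  0.00348527  0.01812142]
top board [([305.9, 235.3, 28.2, 37.0], 0.84)]
top pencil [([351.2, 236.4, 15.2, 36.6], 0.48)]
scene board [([303.0, 232.4, 40.9, 50.2], 0.96)]
scene pencil []
```

servo_tool:
  turn:
    - [0,0,0]
    - [0,0,0]
    - [0,0,0]
    - [0,0,0]
    - [0,0,0]
  dp:
    - [0,0,-0.028]
    - [0,0,-0.024]
    - [0,0,-0.003]
    - [0,0,0]
    - [-0.0006,0.006,0]
  fingers: [0,0,0,0,0]

```text
clock: 18.0
position: [594.8, -59.3, 12.3]
ee_rot: [-0.06, 0.998, 0.003, 0.021]
contact_force: [-0.1, -0.0, 0.0]
gripper_width: -0.1
```

servo_tool:
  turn:
    - [0,0,0]
    - [0,0,0]
    - [0,0,0]
    - [0,0,0]
    - [0,0,0]
  dp:
    - [-0.0005,0.005,0]
    - [-0.0004,0.004,0]
    - [-0.0003,0.003,0]
    - [-0.0003,0.003,0]
    - [0,0,0]
  fingers: [0,0,0,0,0]

```text
clock: 18.62
position: [594.3, -42.2, 14.4]
ee_rot: [-0.06, 0.998, 0.004, 0.023]
contact_force: [-0.7, -0.4, 0.2]
gripper_width: 0.3
```

servo_tool:
  turn:
    - [0,0,0]
    - [0,0,0]
    - [0,0,0]
    - [0,0,0]
    - [0,0,0]
  dp:
    - [0,-0.002,-0.004]
    - [0,0,-0.003]
    - [-0.0003,0.003,0]
    - [-0.0003,0.003,0]
    - [-0.0003,0.003,0]
  fingers: [0,0,0,0,0]

```text
clock: 19.25
position: [593.1, -35.8, 6.5]
ee_rot: [-0.06, 0.998, 0.003, 0.022]
contact_force: [-0.1, -0.4, 0.4]
gripper_width: 0.2
```

servo_tool:
  turn:
    - [0,0,0]
    - [0,0,0]
    - [0,0,0]
    - [0,0,0]
    - [0,0,0]
  dp:
    - [-0.0002,0.002,0]
    - [-0.0002,0.002,0]
    - [-0.0002,0.002,0]
    - [-0.0001,0.001,0]
    - [0,0,0]
  fingers: [0,0,0,0,0]

```text
clock: 19.88
position: [590.0, -30.0, 6.3]
ee_rot: [-0.06, 0.998, 0.002, 0.019]
contact_force: [-0.3, -1.1, 0.5]
gripper_width: 0.1
```

servo_tool:
  turn:
    - [0,0,0]
    - [0,0,0]
    - [0,0,0]
    - [0,0,0]
    - [0,0,0]
  dp:
    - [-0.0002,0.0015,0]
    - [-0.0002,0.0015,0]
    - [-0.0002,0.0015,0]
    - [-0.0001,0.001,0]
    - [0,0,0]
  fingers: [0,0,0,0,0]

```text
clock: 20.5
position: [588.6, -28.6, 6.4]
ee_rot: [-0.06, 0.998, -0.0, 0.018]
contact_force: [-0.0, -2.5, 0.5]
gripper_width: -0.0
```

servo_tool:
  turn:
    - [0,0,0]
    - [0,0,0]
    - [0,0,0]
    - [0,0,0]
    - [0,0,0]
  dp:
    - [-0.0001,0.001,0]
    - [-0.0001,0.001,0]
    - [-0.0001,0.001,0]
    - [-0.0001,0.001,0]
    - [0,0,0]
  fingers: [0,0,0,0,0]

```text
clock: 21.12
position: [588.6, -28.7, 6.4]
ee_rot: [-0.059, 0.998, -0.002, 0.018]
contact_force: [-1.2, -2.3, 0.0]
gripper_width: 0.3
```

servo_tool:
  turn:
    - [0,0,0]
    - [0,0,0]
    - [0,0,0]
    - [0,0,0]
    - [0,0,0]
  dp:
    - [-0.0003,0.003,0]
    - [-0.0003,0.003,0]
    - [-0.0004,0.004,0]
    - [-0.0004,0.004,0]
    - [-0.0004,0.004,0]
  fingers: [0,0,0,0,0]

```text
clock: 21.75
position: [588.3, -28.2, 8.0]
ee_rot: [-0.06, 0.998, -0.012, 0.016]
contact_force: [3.4, -21.1, -0.4]
gripper_width: 0.3
```

```bash
python3 -c "
from mv import *
f=moved(); pair(f,'p9.png',ct=(290,205,60,80),cs=(285,215,75,75))"
```

```text
top mean abs 42.34
scene mean abs 33.83
[588.2 -28.2   8. ] [  3.95 -21.29  -0.59] 21.85
```

View pics/p9.png

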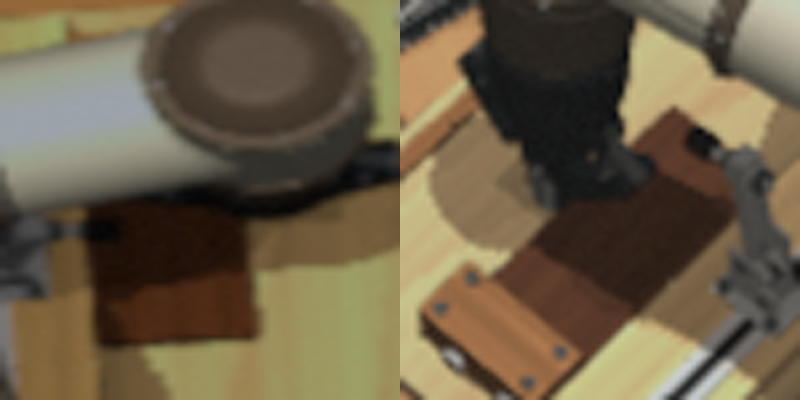

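servo_tool:
  turn:
    - [0,0,0]
    - [0,0,0.012]
    - [0.016,-0.15,0]
    - [0,0,0]
    - [0,0,0]
  dp:
    - [0.001,-0.015,0]
    - [0,-0.02,0.03]
    - [0,0,0.025]
    - [-0.042,0,0]
    - [-0.042,0,0]
  fingers: [0,0,0,0,0]

```text
clock: 22.48
position: [510.6, -61.0, 65.3]
ee_rot: [-0.064, 0.993, -0.007, 0.099]
contact_force: [-0.6, 0.5, -0.5]
gripper_width: 0.0
```

servo_tool:
  turn:
    - [0,0,0]
    - [0,0,0]
    - [0,0,0]
    - [0,0,0]
    - [0,0,0]
  dp:
    - [-0.042,0,0]
    - [-0.01,0.03,0]
    - [0,0.035,0]
    - [0,0,-0.02]
    - [0,0,0]
  fingers: [0,0,0,0,0]

```text
clock: 23.1
position: [457.5, 10.0, 47.8]
ee_rot: [-0.065, 0.992, -0.003, 0.105]
contact_force: [0.5, -0.0, 0.2]
gripper_width: 0.1
```

servo_tool:
  turn:
    - [0,0,0]
    - [0,0,0]
    - [0,0,0]
    - [0,0,0]
    - [0,0,0]
  dp:
    - [0,-0.005,-0.025]
    - [0,0,-0.013]
    - [0,0,-0.003]
    - [0.006,0.0006,0]
    - [0.006,0.0006,0]
  fingers: [0,0,0,0,0]

```text
clock: 23.72
position: [477.1, 8.6, 14.2]
ee_rot: [-0.065, 0.992, 0.002, 0.108]
contact_force: [-0.4, -0.6, 0.5]
gripper_width: -0.4
```

servo_tool:
  turn:
    - [0,0,0]
    - [0,0,0]
    - [0,0,0]
    - [0,0,0]
    - [0,0,0]
  dp:
    - [0.005,0.0005,0]
    - [0.004,0.0004,0]
    - [0.003,0.0003,0]
    - [0.002,0.0002,0]
    - [0.001,0.0001,0]
  fingers: [0,0,0,0,0]

```text
clock: 24.35
position: [494.9, 11.1, 15.3]
ee_rot: [-0.065, 0.992, 0.003, 0.109]
contact_force: [0.3, -0.3, -0.2]
gripper_width: -0.2
```

servo_tool:
  turn:
    - [0,0,0]
    - [0,0,0]
    - [0,0,0]
    - [0,0,0]
    - [0,0,0]
  dp:
    - [-0.015,-0.003,0.001]
    - [-0.003,0,0]
    - [0,0,-0.006]
    - [0,0,-0.004]
    - [0,0,0]
  fingers: [0,0,0,0,0]

```text
clock: 24.98
position: [478.6, 8.5, 8.3]
ee_rot: [-0.065, 0.992, 0.004, 0.109]
contact_force: [0.6, 0.9, 0.1]
gripper_width: -0.4
```

servo_tool:
  turn:
    - [0,0,0]
    - [0,0,0]
    - [0,0,0]
    - [0,0,0]
    - [0,0,0]
  dp:
    - [0.005,0.0005,0]
    - [0.004,0.0004,0]
    - [0.003,0.0003,0]
    - [0.002,0.0002,0]
    - [0.001,0.0001,0]
  fingers: [0,0,0,0,0]

```text
clock: 25.6
position: [494.3, 9.9, 8.3]
ee_rot: [-0.065, 0.992, 0.004, 0.108]
contact_force: [-2.0, 0.7, 1.2]
gripper_width: -0.1
```

servo_tool:
  turn:
    - [0,0,0]
    - [0,0,0]
    - [0,0,0]
    - [0,0,0]
    - [0,0,0]
  dp:
    - [0.001,0.0001,0]
    - [0.001,0.0001,0]
    - [0.001,0.0001,0]
    - [0.001,0.0001,0]
    - [0.001,0.0001,0]
  fingers: [0,0,0,0,0]

```text
clock: 26.22
position: [494.5, 8.6, 6.9]
ee_rot: [-0.065, 0.992, 0.002, 0.104]
contact_force: [-4.7, 1.6, 3.0]
gripper_width: -0.2
```

servo_tool:
  turn:
    - [0,0,0]
    - [0,0,0]
    - [0,0,0]
    - [0,0,0]
    - [0,0,0]
  dp:
    - [0.003,0.0005,0]
    - [0.003,0.0005,0]
    - [0.003,0.0005,0]
    - [0.003,0.0005,0]
    - [0.003,0.0005,0]
  fingers: [0,0,0,0,0]

```text
clock: 26.85
position: [494.2, 4.7, 2.6]
ee_rot: [-0.062, 0.994, -0.003, 0.09]
contact_force: [-8.6, 1.8, 5.6]
gripper_width: -0.1
```

servo_tool:
  turn:
    - [0,0,0]
    - [0,0,0]
    - [-0.018,0.176,0]
    - [0,0,0]
    - [0,0,0]
  dp:
    - [-0.016,0,0.01]
    - [0,-0.035,0.035]
    - [0,-0.035,0.015]
    - [0.035,0,0]
    - [0.035,0,0]
  fingers: [0,0,0,0,0]

```text
clock: 27.48
position: [552.8, -62.4, 64.0]
ee_rot: [-0.064, 0.998, -0.008, 0.016]
contact_force: [-0.8, -0.5, 1.0]
gripper_width: -0.0
```

servo_tool:
  turn:
    - [0,0,0]
    - [0,0,0]
    - [0,0,0]
    - [0,0,0]
    - [0,0,0]
  dp:
    - [0.025,0,0]
    - [0,0,-0.025]
    - [0,0,-0.024]
    - [0,0,-0.003]
    - [0,0,0]
  fingers: [0,0,0,0,0]

```text
clock: 28.1
position: [587.8, -62.3, 12.3]
ee_rot: [-0.065, 0.998, -0.007, 0.023]
contact_force: [0.3, -0.6, 0.7]
gripper_width: -0.3
```

servo_tool:
  turn:
    - [0,0,0]
    - [0,0,0]
    - [0,0,0]
    - [0,0,0]
    - [0,0,0]
  dp:
    - [0,0,-0.005]
    - [-0.0007,0.007,0]
    - [-0.0007,0.007,0]
    - [-0.0005,0.005,0]
    - [0,0.003,0]
  fingers: [0,0,0,0,0]

```text
clock: 28.72
position: [587.6, -38.2, 10.0]
ee_rot: [-0.065, 0.998, -0.007, 0.026]
contact_force: [0.3, -0.5, -1.0]
gripper_width: 0.0
```

servo_tool:
  turn:
    - [0,0,0]
    - [0,0,0]
    - [0,0,0]
    - [0,0,0]
    - [0,0,0]
  dp:
    - [0,0.003,0]
    - [0,0.002,0]
    - [0,0.002,0]
    - [0,0.002,0]
    - [0,0.001,0]
  fingers: [0,0,0,0,0]

```text
clock: 29.35
position: [587.7, -27.4, 10.0]
ee_rot: [-0.065, 0.998, -0.007, 0.026]
contact_force: [-0.3, -0.2, 0.0]
gripper_width: -0.2
```

servo_tool:
  turn:
    - [0,0,0]
    - [0,0,0]
    - [0,0,0]
    - [0,0,0]
    - [0,0,0]
  dp:
    - [0,0.001,0]
    - [0,0.001,0]
    - [0.0002,0.003,0]
    - [0.0002,0.003,0]
    - [0.0002,0.003,0]
  fingers: [0,0,0,0,0]

```text
clock: 29.98
position: [587.1, -23.7, 10.2]
ee_rot: [-0.065, 0.998, -0.012, 0.023]
contact_force: [3.7, -14.0, -0.4]
gripper_width: -0.1
```

servo_tool:
  turn:
    - [0,0,0]
    - [0,0,0]
    - [0,0,0]
    - [0,0,0]
    - [0,0,0]
  dp:
    - [0,-0.015,0]
    - [0,-0.02,0.05]
    - [-0.02,-0.02,0.055]
    - [-0.05,-0.03,0.02]
    - [-0.055,-0.03,0]
  fingers: [0,0,0,0,0]

```text
clock: 30.6
position: [462.1, -141.8, 137.4]
ee_rot: [-0.066, 0.997, -0.012, 0.024]
contact_force: [-0.3, 0.3, -0.3]
gripper_width: 0.3
```

servo_tool:
  turn:
    - [0,0,0]
    - [0,0,0]
    - [0,0,0]
    - [0,0,0]
    - [0,0,0]
  dp:
    - [-0.055,-0.03,0]
    - [-0.02,-0.03,0.01]
    - [0,0,0]
    - [0,0,0]
    - [0,0,0]
  fingers: [0,0,0,0,0]

```text
clock: 31.22
position: [381.4, -203.5, 148.5]
ee_rot: [-0.065, 0.998, -0.011, 0.026]
contact_force: [0.7, -1.0, 0.7]
gripper_width: 0.1
```

Run:
```python
from mv import *
f=moved()
a=[cv2.resize(g["img"][y:y+h,x:x+w,::-1],(400,600),interpolation=cv2.INTER_CUBIC) for g,(x,y,w,h) in zip(f,((290,205,54,81),(300,215,54,81)))]
cv2.imwrite("pics/p10.png",np.hstack(a)); pickle.dump(f,open("F.pkl","wb"))
```

```text
top mean abs 23.74
scene mean abs 19.04
[ 381.4 -203.4  148.4] [-0.41  0.66  0.01] 31.325
```

View pics/p10.png

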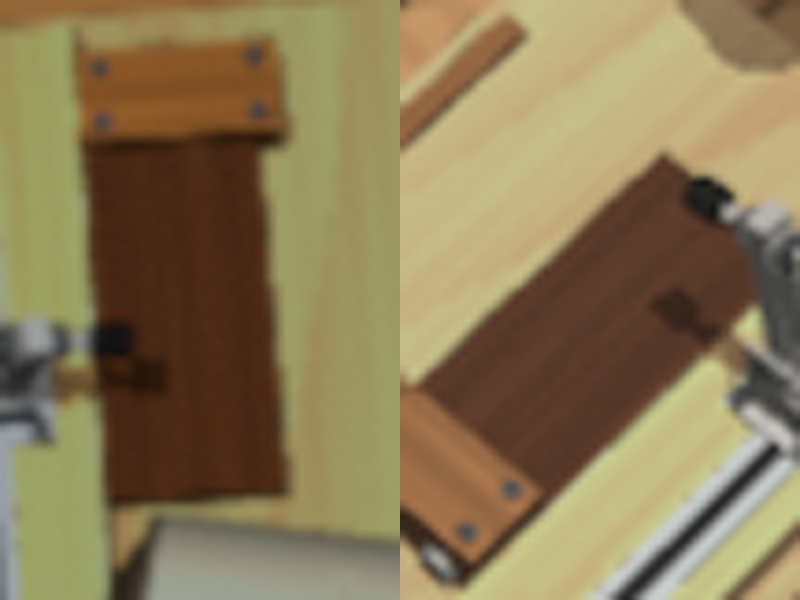

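servo_tool:
  turn:
    - [0,0,0]
    - [0,0,0]
    - [0,0,0]
    - [0,0,0]
    - [0,0,0]
  dp:
    - [0.025,0.05,0.01]
    - [0.027,0.052,0.008]
    - [0.027,0.052,0]
    - [0.027,0.052,0]
    - [0.025,0.05,0]
  fingers: [0,0,0,0,0]

```text
clock: 31.95
position: [515.4, 60.7, 166.0]
ee_rot: [-0.063, 0.998, -0.011, 0.025]
contact_force: [0.6, -1.3, 0.7]
gripper_width: -0.1
```

servo_tool:
  turn:
    - [0,0,0]
    - [0,0,0]
    - [0,0,0]
    - [0,0,0]
    - [0,0,0]
  dp:
    - [0.018,0.04,0]
    - [0,0,0]
    - [0,0,0]
    - [0,0,0]
    - [0,0,0]
  fingers: [0,0,0,0,0]

```text
clock: 32.58
position: [534.0, 105.8, 163.6]
ee_rot: [-0.067, 0.997, -0.012, 0.023]
contact_force: [0.9, 0.6, 0.4]
gripper_width: -0.0
```

servo_tool:
  turn:
    - [0,0,0]
    - [0,0,0]
    - [0,0,0]
    - [0,0,0]
    - [0,0,0]
  dp:
    - [0,0.004,-0.018]
    - [0,0,-0.015]
    - [0,0,-0.003]
    - [0,0,0]
    - [-0.0006,0.006,0]
  fingers: [0,0,0,0,0]

```text
clock: 33.2
position: [533.7, 113.1, 129.3]
ee_rot: [-0.064, 0.998, -0.011, 0.025]
contact_force: [0.2, 0.8, -1.3]
gripper_width: -0.0
```

servo_tool:
  turn:
    - [0,0,0]
    - [0,0,0]
    - [0,0,0]
    - [0,0,0]
    - [0,0,0]
  dp:
    - [-0.0008,0.008,-0.002]
    - [-0.001,0.01,-0.004]
    - [-0.001,0.01,-0.006]
    - [-0.001,0.01,-0.007]
    - [0,0,0]
  fingers: [0,0,0,0,0]

```text
clock: 33.83
position: [529.9, 155.1, 109.7]
ee_rot: [-0.065, 0.997, -0.011, 0.026]
contact_force: [-0.7, -0.5, -0.3]
gripper_width: 0.1
```

servo_tool:
  turn:
    - [0,0,0]
    - [0,0,0]
    - [0,0,0]
    - [0,0,0]
    - [0,0,0]
  dp:
    - [-0.001,0.008,-0.01]
    - [-0.001,0.008,-0.012]
    - [-0.001,0.006,-0.011]
    - [-0.0005,0.005,-0.009]
    - [0,0,0]
  fingers: [0,0,0,0,0]

```text
clock: 34.45
position: [525.6, 183.6, 63.7]
ee_rot: [-0.065, 0.998, -0.011, 0.025]
contact_force: [1.5, -0.4, -0.3]
gripper_width: -0.1
```

Run:
```python
from mv import *
f=moved()
print([(np.round(b['box'],1).tolist(),round(b['score'],2)) for n in('top','scene') for q in('clamp_handle','clamp_pad','board') for b in search_frame(q,n)[:1]])
```

```text
top mean abs 25.95
scene mean abs 19.37
[526.2 183.6  64.7] [-0.22 -0.3  -0.35] 34.55
[([264.7, 254.8, 25.7, 7.8], 0.43), ([298.8, 222.7, 27.5, 50.1], 0.61), ([352.1, 262.6, 38.3, 29.1], 0.68), ([304.3, 235.7, 47.2, 51.0], 0.81)]
```

servo_tool:
  turn:
    - [0,0,0]
    - [0,0,0]
    - [0,0,0]
    - [0,0,0]
    - [0,0,0]
  dp:
    - [-0.0002,0.001,-0.004]
    - [-0.0002,0.001,-0.004]
    - [0,0.001,-0.004]
    - [0,0.001,-0.004]
    - [0,0,0]
  fingers: [0,0,0,0,0]

```text
clock: 35.48
position: [526.1, 187.9, 48.9]
ee_rot: [-0.065, 0.998, -0.01, 0.026]
contact_force: [-0.7, 0.3, 1.6]
gripper_width: 0.2
```

servo_tool:
  turn:
    - [0,0,0]
    - [0,0,0]
    - [0,0,0]
    - [0,0,0]
    - [0,0,0]
  dp:
    - [0,0,-0.003]
    - [0,0,-0.003]
    - [0,0,-0.002]
    - [0,0,-0.002]
    - [0,0,0]
  fingers: [0,0,0,0,0]

```text
clock: 36.1
position: [526.7, 188.8, 38.6]
ee_rot: [-0.065, 0.997, -0.01, 0.027]
contact_force: [-0.6, 0.9, 1.0]
gripper_width: -0.1
```

servo_tool:
  turn:
    - [0,0,0]
    - [0,0,0]
    - [0,0,0]
    - [0,0,0]
    - [0,0,0]
  dp:
    - [0,0,-0.002]
    - [0,0,-0.002]
    - [0,0,-0.002]
    - [0,0,-0.001]
    - [0,0,-0.001]
  fingers: [0,0,0,0,0]

```text
clock: 36.72
position: [526.2, 187.8, 29.7]
ee_rot: [-0.065, 0.998, -0.011, 0.026]
contact_force: [-2.2, 0.6, 8.3]
gripper_width: 0.0
```

servo_tool:
  turn:
    - [0,0,0]
    - [0,0,0]
    - [0,0,0]
    - [0,0,0]
    - [0,0,0]
  dp:
    - [0,0,-0.001]
    - [0,0,-0.001]
    - [0,0,-0.001]
    - [0,0,-0.001]
    - [0,0,-0.001]
  fingers: [0,0,0,0,0]

```text
clock: 37.35
position: [526.2, 187.9, 29.7]
ee_rot: [-0.065, 0.997, -0.011, 0.027]
contact_force: [-1.7, 0.4, 5.2]
gripper_width: 0.3
```

servo_tool:
  turn:
    - [0,0,0]
    - [0,0,0]
    - [0,0,0]
    - [0,0,0]
    - [0,0,0]
  dp:
    - [0,0,0.03]
    - [0,0,0.05]
    - [0,0,0.06]
    - [-0.02,-0.045,0.03]
    - [-0.025,-0.052,0]
  fingers: [0,0,0,0,0]

```text
clock: 37.98
position: [481.0, 90.4, 204.1]
ee_rot: [-0.068, 0.997, -0.012, 0.027]
contact_force: [1.7, -0.4, -0.2]
gripper_width: 0.3
```

servo_tool:
  turn:
    - [0,0,0]
    - [0,0,0]
    - [0,0,0]
    - [0,0,0]
    - [0,0,0]
  dp:
    - [-0.025,-0.055,0]
    - [-0.025,-0.055,0]
    - [-0.025,-0.055,0]
    - [-0.025,-0.055,0]
    - [-0.01,-0.05,0]
  fingers: [0,0,0,0,0]

```text
clock: 38.6
position: [365.2, -186.3, 206.1]
ee_rot: [-0.07, 0.997, -0.012, 0.031]
contact_force: [2.1, -0.4, -0.5]
gripper_width: -0.3
```

servo_tool:
  turn:
    - [0,0,0]
    - [0,0,0]
    - [0,0,0]
    - [0,0,0]
    - [0,0,0]
  dp:
    - [0,-0.02,0]
    - [0,0,0]
    - [0,0,0]
    - [0,0,0]
    - [0,0,0]
  fingers: [0,0,0,0,0]

```text
clock: 39.22
position: [363.5, -207.7, 206.1]
ee_rot: [-0.068, 0.997, -0.011, 0.031]
contact_force: [-0.0, 0.1, -0.2]
gripper_width: -0.1
```

Run:
```python
from mv import *
F=pickle.load(open("F.pkl","rb"))
f=moved()
# board shift vs. pre-clamp picture; bystanders vs start
for n,a,b,c in(("top",F[0],f[0],(312,215,30,28)),("scene",F[1],f[1],(300,235,20,45))):
    x,y,w,h=c; A,B=[cv2.cvtColor(i["img"],cv2.COLOR_RGB2GRAY)[y:y+h,x:x+w].astype(np.float32) for i in(a,b)]
    print(n,"board shift px since pre-clamp",cv2.phaseCorrelate(A,B),np.abs(A-B).mean())
for n,g in(("top",f[0]),("scene",f[1])):
    for q in("pencil","block_plane","dowel_tin","clamp_handle"): print(n,q,[(np.round(b["box"],1).tolist(),round(b["score"],2)) for b in search_frame(q,n)[:1]])
a=[cv2.resize(g["img"][y:y+h,x:x+w,::-1],(400,400),interpolation=cv2.INTER_CUBIC) for g,(x,y,w,h) in zip(f,((258,200,90,90),(290,205,90,90)))]
cv2.imwrite("pics/p11.png",np.hstack(a))
```

```text
top mean abs 25.56
scene mean abs 20.35
[ 363.5 -207.9  206.1] [ 0.56 -0.08  0.51] 39.325
top board shift px since pre-clamp ((-0.04472093248441844, -0.02502766046814031), 1.0060791595776877) 0.8107143
scene board shift px since pre-clamp ((0.004262833236106545, 0.5458177010774392), 0.9936313801341586) 0.6166667
top pencil [([350.3, 225.1, 10.1, 44.5], 0.62)]
top block_plane [([377.5, 230.8, 15.3, 50.4], 0.59)]
top dowel_tin [([244.8, 282.0, 18.9, 15.8], 0.74)]
top clamp_handle [([248.0, 253.0, 44.0, 11.9], 0.64)]
scene pencil [([281.1, 218.1, 35.6, 38.2], 0.63)]
scene block_plane [([256.4, 195.5, 50.4, 41.1], 0.94)]
scene dowel_tin [([394.0, 261.7, 21.8, 20.2], 0.8)]
scene clamp_handle [([354.4, 261.2, 36.4, 34.8], 0.83)]
```

View pics/p11.png

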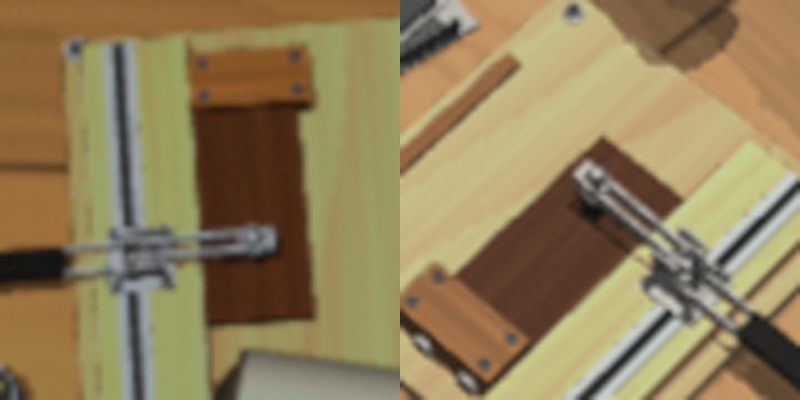

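Run:
```python
from mv import *
j=np.load("jig.npy"); C,S=np.cos(j[2]),np.sin(j[2])
gs={n:cam(n) for n in("top","scene")}
for n,g in gs.items():
    b=regions_of("clamp_handle",n)[0]; print(n,np.round(b["box"],1))
    for a in(13,5,-2):
        pts=[]
        for t in(-7,7):
            for dx in(-28,-6):
                r=np.radians(a); y=68.5+120*np.cos(r)-t*np.sin(r); z=50+120*np.sin(r)+t*np.cos(r)
                pts.append([j[0]+C*dx-S*y,j[1]+S*dx+C*y,z])
        q=proj(g,np.array(pts)); print(a,"min",q.min(0).round(1),"max",q.max(0).round(1))
```

```text
top [249.5 255.   41.3   9.3]
13 min [246.4 255.4] max [247.1 263.5]
5 min [246.4 256.5] max [247.  264.5]
-2 min [246.8 257.5] max [247.9 265.3]
scene [352.9 262.4  36.7  34.9]
13 min [385.8 285.2] max [391.3 293.4]
5 min [386.1 288.6] max [391.3 296.4]
-2 min [385.5 291.2] max [391.1 298.5]
```

```bash
python3 -c "
from bench import *
print(job_done()); print(read_state()['clock'])"
```

```text
the job is handed in; nothing more can be done
None
the job is handed in; nothing more can be done
```

I pushed the board home and shut the toggle clamp, and handed the job in at about 39.5 s. The fingers were shut, nothing was gripped, and the arm finished well clear of the jig.

**Pushing home:** I pushed the board's end to the drill block, its edge to the fence, the end again, then the edge again. The last end push reached about 9 N and the last edge push about 14 N, and both stopped firmly.

**Clamp:** I pushed the handle over and down until it hit its stop, at about 8 N.

**Last checks:**
- **Board:** The pictures show it tight to the block and fence. They resolve only about 3 mm per pixel, so tightness rests on the push stops. Between the pictures before and after clamping, the top view showed no shift. The scene view reported 0.5 px, though the patch compared was nearly unchanged.
- **Clamp:** The arm is down with its pad on the wood, and the handle stayed down after release. Its end in the scene view fits an angle of about -2 to +5 degrees. That agrees with locked, but the hard stop is the stronger evidence.
- **Bystanders:** The pencil, block plane and dowel tin were detected within a few pixels of where they started. I did not re-check the drill, glue bottle, try square, mallet or side stack, but the arm was never near them at low height.

**What disagreed:**
- The real fingertips sit about 19 to 20 mm short of the reported tool point. My first passes therefore went over the board without moving it, until I worked lower.
- The edge push stopped about 4 mm short the first time (21 N). The board was probably still askew then, because it went farther after the second end push.

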